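# Fold out the draining rack and hang up the rinsed mixing cups

### The job

Swing the folding rack's pegs out to their stop by the side lever, then hang the two rinsed orange cups mouth-down to drain, one on each peg and slipped down until the peg's tip meets the inside of the cup's bottom. Leave the other things on the table where they are.

Things in the scene. Friction and masses are not known exactly. Their poses are not given: they have to be found in the camera images.
- rack: Fixed draining rack: slotted plywood upright 170 wide, 18 thick, 216 mm high, aluminium drip tray 14 mm high in front. Origin on the table under the peg hinge, mid-thickness of the upright, halfway between the pegs; z up; -x = front, to which the pegs swing out over the tray (tray at x -134 to -14 mm); y along the hinge, lever at the -y end. The foot reaches 45 mm behind the origin.
- pegs (a joint): Angle (rad) of both pegs and the lever, which turn together on one pin along the rack's y axis at rack x = 0, z = 60 mm. 0: folded, pegs upright, flush in the upright's slots; 0.70: swung to the front against the stop, pegs leaning 40 degrees from vertical. Stiff: stays at any angle, 1 to 2 N at the knob moves it; starts between 0 and 0.2.
- knob (a point): Centre of the black ball knob (30 mm) on the lever, a 9 mm steel rod, 168 mm from the hinge axis; the lever is at rack y = -139 mm, 54 mm outside the upright's end, with free space behind it (+x side). Folded, it is 228 mm above the table.
- tip_l (a point): Rounded tip of the peg at rack y = +50 mm: outermost point, on the peg's axis, 150 mm from the hinge axis. The peg is a straight 8 mm steel rod with a 14 mm black ball end; the two pegs are parallel.
- tip_r (a point): The same for the peg at rack y = -50 mm.
- cup_a: Orange plastic cup, hollow, slightly conical, 78 mm tall, 66 mm across at the mouth, 58 mm at the closed bottom, wall about 3 mm, bottom 3 mm thick, 28 to 56 g. It starts standing mouth-down on the table. Origin at the centre of the outside of the bottom (78 mm above the table at the start); z points from the bottom to the mouth.
- cup_b: A second cup, the same as cup_a. Either cup may go on either peg.
- bottle_yellowcap: Small white bottle with yellow cap, 40 mm across, 100 mm tall; origin under its centre. Bystander.
- jar_ink_b: Grey ink jar with cream lid, 73 mm across, 85 mm tall; origin under its centre. Bystander.
- bulldog_clip: Black bulldog clip lying flat, 42 x 53 mm, 17 mm high; origin under its centre. Bystander.

How it is judged:
On the way, in this order (a step that is already met when the one before it is completed fails the run):
1. the pegs are swung out to their stop (value of joint pegs above 0.64 rad), for 0.2 s.
2. one cup hangs on a peg, let go, with the peg's tip at its bottom (value of joint pegs above 0.64 rad and (((z of tip_l in the frame of cup_a between 0 and 0.014 m and x of tip_l in the frame of cup_a between -0.029 and 0.029 m and y of tip_l in the frame of cup_a between -0.029 and 0.029 m) and contact force between the fingers and cup_a below 0.05 N) or ((z of tip_r in the frame of cup_a between 0 and 0.014 m and x of tip_r in the frame of cup_a between -0.029 and 0.029 m and y of tip_r in the frame of cup_a between -0.029 and 0.029 m) and contact force between the fingers and cup_a below 0.05 N) or ((z of tip_l in the frame of cup_b between 0 and 0.014 m and x of tip_l in the frame of cup_b between -0.029 and 0.029 m and y of tip_l in the frame of cup_b between -0.029 and 0.029 m) and contact force between the fingers and cup_b below 0.05 N) or ((z of tip_r in the frame of cup_b between 0 and 0.014 m and x of tip_r in the frame of cup_b between -0.029 and 0.029 m and y of tip_r in the frame of cup_b between -0.029 and 0.029 m) and contact force between the fingers and cup_b below 0.05 N))), for 0.2 s.
At the end, for the whole second after the job is handed in: The pegs are out at their stop (joint above 0.64 rad of 0.70); each peg carries one cup, mouth-down, the peg's tip inside the cup and within 14 mm of the outside of its 3 mm thick bottom; both cups hang at rest, released (value of joint pegs above 0.64 rad and (((z of tip_l in the frame of cup_a between 0 and 0.014 m and x of tip_l in the frame of cup_a between -0.029 and 0.029 m and y of tip_l in the frame of cup_a between -0.029 and 0.029 m) and (z of tip_r in the frame of cup_b between 0 and 0.014 m and x of tip_r in the frame of cup_b between -0.029 and 0.029 m and y of tip_r in the frame of cup_b between -0.029 and 0.029 m)) or ((z of tip_r in the frame of cup_a between 0 and 0.014 m and x of tip_r in the frame of cup_a between -0.029 and 0.029 m and y of tip_r in the frame of cup_a between -0.029 and 0.029 m) and (z of tip_l in the frame of cup_b between 0 and 0.014 m and x of tip_l in the frame of cup_b between -0.029 and 0.029 m and y of tip_l in the frame of cup_b between -0.029 and 0.029 m))) and linear speed of each of cup_a, cup_b below 0.02 m/s and angular speed of each of cup_a, cup_b below 0.3 rad/s); the robot touches nothing.
It fails at once if a bystander is moved by more than 30 mm (distance of any of bottle_yellowcap, jar_ink_b, bulldog_clip from where it was at the start of the episode above 0.03 m).
It also fails if it takes over 67 s, if anything falls off the work surface, if the arm or the gripper's body presses on something with over 40 N, if the wrist force passes 120 N, or if a joint passes its speed limit or range.

### The arm

A 6-joint arm with a two-finger parallel gripper is mounted at the origin on the work surface; the furniture and walls round the work are solid. World frame = base frame: x ahead of the robot, y to its left, z up, the work surface at z = 0. Lengths are in m, angles in rad, forces in N, time in s.
With the tool pointing down it reaches from about 0.25 to 0.725 m from the base axis. Payload 4 kg.
Tool frame: the origin (TCP) lies between the finger pads; the fingertips stand 25 mm ahead of it and the grasp point (between the pads) lies 6 mm ahead of it; z points along the fingers, y is the line along which they close (so a half turn about z gives the same grasp; the last joint's range is limited). The gripper opens to 85 mm and grips with 20 to 120 N. Pads are 22 mm wide; open, the fingers measure 114 mm over their backs; the gripper's body (76 mm by 85 mm) begins 54 mm behind the grasp point. The pads swing forward as they close: fully open they stand 13 mm farther back than shut.
Start: joints at [-1.261, 0.241, 0.005, 1.335, 0, 1.571], TCP at [0.152, -0.476, 0.256] pointing down, gripper open.
Joint ranges: [-2.72, 2.72], [-1.05, 1.87], [-1.09, 1.28], [-1.99, 2.15], [-1.42, 1.44], [-3.14, 3.14]. Speed limits (rad/s): [2.79, 2.79, 3.14, 3.14, 3.14, 3.14].

### API

Orientations are given as a unit quaternion [x, y, z, w].
In Python, from workcell import bot gives the robot as it stands. The module is installed in compiled form; this text tells all that it offers.
- The arm moves only by the shell command python3 -m pendant 'ROWS'. ROWS is JSON, one flat list of numbers, 7 for each row, row after row: the shift along the tool's x, y, z normalised to -1 to 1, where 1 is 0.5 m, then the turn, a rotation vector about the tool's x, y, z normalised to -1 to 1, where 1 is 180 degrees, then the opening, from 0 (shut) to 1 (fully open). In form: [tx, ty, tz, ax, ay, az, fingers, tx, ty, tz, ax, ay, az, fingers, ...]. A call has exactly 10 rows; each row is the pose to reach, as a shift and turn from the pose commanded when the call began, along the tool's axes at that moment, turning the shorter way round; what a row does not reach only later rows make up. A row lasts 1/12 s, in which the tool goes at most 41.7 mm and 7.16 degrees, less where a joint would pass 70% of its speed; a pose out of reach is approached as far as the arm can. A call with a number of a shift or a turn outside -1 to 1 is refused whole. A call with a gripper value outside its range is refused whole. The fingers move at their own pace and stop on an object; the grip force is fixed at half the most. Time passes only in rows, so rows that repeat a pose let the fingers close, or fill a call up. It gives the time, the measured TCP pose, the force, the opening and the grip force at its end, in the units of the state.
- bot.get_obs(): the state, without advancing time (a new reading comes with each control period).
- bot.camera(name): name is "side" or "top"; returns a dict with "pixels" (420x560x3 uint8, red, green, blue), "mtx" (3x3 intrinsics, pixels), "k1" (the pictures are not rectified: a ray, as slopes to the right and down, at radius r is drawn at 1 + k1 r^2 times it, then the intrinsics apply), "cam_to_world" (4x4, takes a point from camera to world coordinates). Camera axes: x right, y up, looking along -z (the intrinsics and any distortion apply to the point x, -y, -z); pixel columns grow to the right and rows downward; lengths in m; the calibration is good to about 2 mm. A picture is of the moment at which its call begins. There is no depth.
- bot.job_done(): hands the job in; it is judged then, once.
The state is a dict: "clock": time; "joint_pos": joint angles; "joint_vel": joint speeds; "tau": joint torques, N m; "eef_pos": TCP position; "tool_rot": TCP orientation; "ft_force": force on the tool from outside, world axes, zero at the start; "ft_torque": the same for the moment, N m; "grip_width": finger opening in m; "grasp_force": force on a finger pad.
Only numpy, scipy, OpenCV 4.12 (cv2) and the standard library are available. Lean on these libraries where they do the work, as an engineer would, in place of code of your own. Each camera call takes 0.05 s, during which the arm holds its last target. There are 200 camera calls.

## Working session

There is one attempt and no reset: what is moved stays moved. The work goes in short steps, Python scripts to look and compute and a shell command to move; the robot and the scene stay as the last step left them, time stands still between calls to the robot, and variables do not carry over. Pictures are saved under pics/ and viewed, at most 10 in all, crops included, and the job is handed in when it is done.

```bash
mkdir -p pics; cat > h.py <<'E'
import numpy as np, cv2
from workcell import bot
from scipy.spatial.transform import Rotation as R
def cam(n):
    c=bot.camera(n); return c
def save(c,f): cv2.imwrite('pics/'+f,cv2.cvtColor(np.asarray(c['pixels']),cv2.COLOR_RGB2BGR))
def ray(c,u,v):
    m=np.array(c['mtx']);T=np.array(c['cam_to_world'])
    d=cv2.undistortPoints(np.array([[[u,v]]],float),m,np.array([c['k1'],0,0,0.]),None,None)[0,0]
    w=T[:3,:3]@np.array([d[0],-d[1],-1]); return T[:3,3],w/np.linalg.norm(w)
def onz(c,u,v,z):
    o,d=ray(c,u,v); return o+d*(z-o[2])/d[2]
def proj(c,p):
    m=np.array(c['mtx']);T=np.linalg.inv(np.array(c['cam_to_world']))
    q=T[:3,:3]@np.array(p)+T[:3,3]; x,y=q[0]/-q[2],-q[1]/-q[2]; s=1+c['k1']*(x*x+y*y)
    return np.array([m[0,0]*x*s+m[0,2],m[1,1]*y*s+m[1,2]])
def cross(c1,p1,c2,p2):
    o1,d1=ray(c1,*p1);o2,d2=ray(c2,*p2)
    s=np.linalg.lstsq(np.stack([d1,-d2],1),o2-o1,rcond=None)[0]
    a,b=o1+s[0]*d1,o2+s[1]*d2; return (a+b)/2,np.linalg.norm(a-b)
E
python3 - <<'E'
from h import *
for n in('top','side'):
    c=cam(n);save(c,n+'0.png')
    T=np.array(c['cam_to_world']);print(n,T[:3,3].round(3),(-T[:3,2]).round(2),np.array(c['mtx']).round(0).tolist(),c['k1'])
    hsv=cv2.cvtColor(c['pixels'],cv2.COLOR_RGB2HSV)
    m=cv2.inRange(hsv,(5,140,90),(18,255,255))
    k,l,st,ce=cv2.connectedComponentsWithStats(m)
    for i in range(1,k):
        if st[i,4]>200: print(st[i],ce[i].round(1),onz(c,*ce[i],0.078).round(3))
o=bot.get_obs();print({k:np.round(v,3) for k,v in o.items()})
E
```

```text
top [ 0.447 -0.282  1.169] [ 0.06  0.02 -1.  ] [[444.0, 0.0, 276.0], [0.0, 444.0, 210.0], [0.0, 0.0, 1.0]] -0.14071931464703824
[    0     0   560   193 65487] [298.6  91.2] [ 0.815 -0.324  0.078]
[479   0  17  33 227] [487.1  15. ] [ 1.032 -0.838  0.078]
[280 201  25  26 516] [291.7 213.7] [ 0.506 -0.301  0.078]
[337 221  25  26 490] [349.  233.5] [ 0.454 -0.441  0.078]
[   0  320   19   99 1408] [  7.9 369. ] [0.104 0.455 0.078]
side [ 0.249 -1.007  0.86 ] [ 0.23  0.71 -0.66] [[514.0, 0.0, 283.0], [0.0, 514.0, 210.0], [0.0, 0.0, 1.0]] -0.17587922775502482
[487   0  18  40 213] [494.8  16.1] [1.786 0.721 0.078]
[513  17  23  37 249] [522.5  33.7] [1.78  0.525 0.078]
[  306    39   254   381 56333] [451.7 264.4] [ 0.79  -0.449  0.078]
[  88   50   65   80 2568] [111.4  91.3] [0.172 0.57  0.078]
[348  56  24  26 295] [360.7  67.6] [0.993 0.427 0.078]
[ 320  110   27   60 1060] [334.3 134. ] [0.748 0.08  0.078]
[282 138  13  38 293] [287.5 156.6] [0.592 0.023 0.078]
[528 165  32  44 479] [545.4 188.3] [ 1.158 -0.315  0.078]
[ 285  241   31   45 1053] [300.  263.1] [ 0.495 -0.338  0.078]
[ 284  296   32   50 1114] [299.4 317.4] [ 0.448 -0.467  0.078]
{'clock': np.float64(0.1), 'joint_pos': array([-1.261,  0.241,  0.004,  1.335, -0.   ,  1.571]), 'joint_vel': array([ 0.001,  0.001,  0.003, -0.   ,  0.   ,  0.001]), 'tau': array([-2.0000e-03, -3.7314e+01,  2.5301e+01,  1.1000e-02, -0.0000e+00,
       -0.0000e+00]), 'eef_pos': array([ 0.152, -0.476,  0.255]), 'tool_rot': array([ 0.988,  0.154, -0.   , -0.001]), 'ft_force': array([0.979, 0.105, 0.072]), 'ft_torque': array([ 0.059, -0.077, -0.008]), 'grasp_force': np.float64(0.0), 'grip_width': np.float64(0.085)}
```

View pics/top0.png

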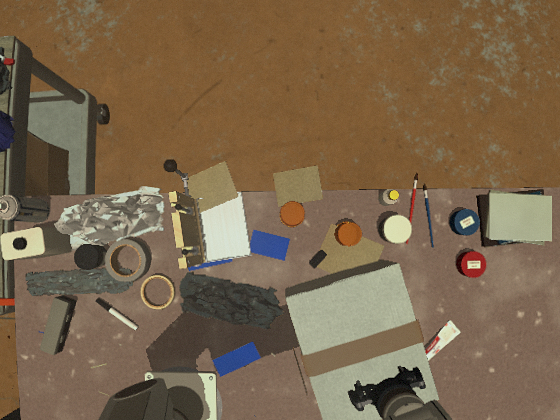

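View pics/side0.png

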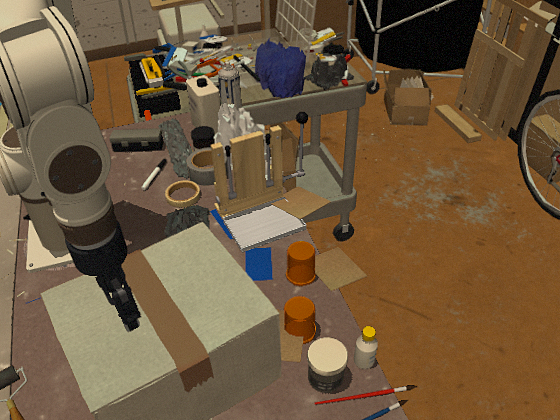

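The top view shows the rack at (215,225) with its tray to the right, the knob at (170,166), the cups at (292,213) and (349,233), and a large box at (360,340). The side view shows the knob at (302,117). I'll zoom in on the rack next.

```bash
python3 - <<'E'
from h import *
t=cam('top');s=cam('side')
a=cv2.resize(t['pixels'][150:280,150:260],None,fx=3.6,fy=3.6,interpolation=cv2.INTER_CUBIC)
b=cv2.resize(s['pixels'][100:250,205:325],None,fx=3.1,fy=3.1,interpolation=cv2.INTER_CUBIC)
h=max(a.shape[0],b.shape[0]);f=lambda i:np.pad(i,((0,h-i.shape[0]),(0,0),(0,0)))
im=np.hstack([f(a),f(b)]);print(im.shape,a.shape)
cv2.imwrite('pics/z1.png',im[:,:,::-1])
p,e=cross(t,(170,166),s,(302,117));print('knob',p.round(4),e)
# box corners guess
for uv in((286,297),(398,265),(440,390)): print(onz(t,*uv,0.2).round(3))
print(cross(t,(286,297),s,(200,222)),cross(t,(398,265),s,(279,318)))
# table edge
print(onz(t,290,190,0),onz(t,450,190,0))
for n,c1,c2 in(('bottle',(392,197),(369,332)),('jar',(397,229),(328,350)),('cupa',(291.7,213.7),(301,249)),('cupb',(349,233.5),(300,305))): print(n,cross(t,c1,s,c2))
E
```

```text
(468, 768, 3) (468, 396, 3)
knob [ 0.6069 -0.0373  0.2285] 0.00400325859901152
[ 0.318 -0.283  0.2  ]
[ 0.383 -0.529  0.2  ]
[ 0.102 -0.622  0.2  ]
(array([ 0.31595712, -0.28270713,  0.20099672]), np.float64(0.004584229529051694)) (array([ 0.38525234, -0.53286558,  0.18917827]), np.float64(0.006540028234158712))
[ 0.57239038 -0.29856301  0.        ] [ 0.56625665 -0.72883791  0.        ]
bottle (array([ 0.5458183 , -0.5481504 ,  0.09249096]), np.float64(0.009147925800368963))
jar (array([ 0.46539843, -0.55761797,  0.09074667]), np.float64(0.004698571542554944))
cupa (array([ 0.50800854, -0.30138657,  0.07912196]), np.float64(0.005485357725118361))
cupb (array([ 0.45626937, -0.44074235,  0.08026439]), np.float64(0.003794362272420456))
```

View pics/z1.png

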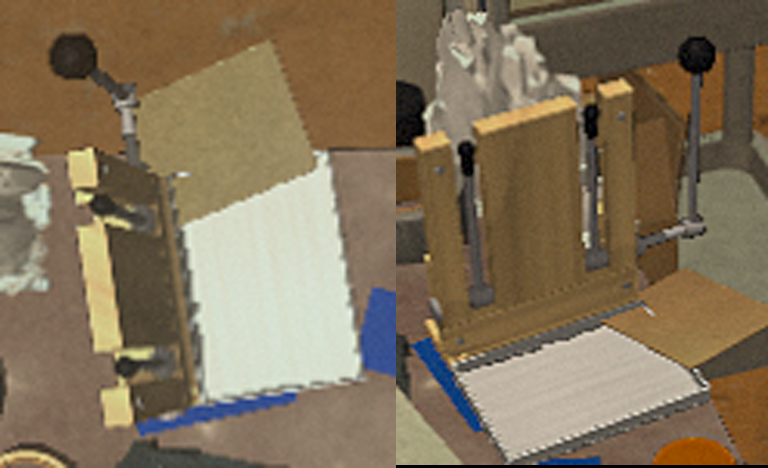

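```bash
python3 - <<'E'
from h import *
t=cam('top');s=cam('side')
k,e=cross(t,(170.3,165.6),s,(301.8,117.7));print('knob',k,e)
a=onz(t,172.5,191.9,.216);b=onz(t,182.8,268,.216);print('upright',a,b,np.linalg.norm(a-b))
r,e1=cross(t,(178,207),s,(267.9,135.5));l,e2=cross(t,(184.7,251.7),s,(227.6,147.7))
print('tips',r,e1,l,e2,np.linalg.norm(r-l))
c=onz(t,240.8,192.2,.014);d=onz(t,250.8,255.6,.014);print('tray',c,d)
y=(b-a)/np.linalg.norm(b-a);x=np.array([y[1],-y[0],0]);print('x',x,'y',y,'yaw',np.degrees(np.arctan2(x[1],x[0])))
O=(a+b)/2;O[2]=0;print('O',O)
for n,p in(('k',k),('r',r),('l',l),('c',c),('d',d)):print(n,((p-O)@x).round(4),((p-O)@y).round(4),p[2].round(3))
E
```

```text
knob [ 0.60732503 -0.03726351  0.22650615] 0.0023756169516107066
upright [ 0.54984002 -0.03937381  0.216     ] [ 0.38440011 -0.06144312  0.216     ] 0.16690541148101892
tips [ 0.51919642 -0.04925172  0.20424403] 0.003608785364020456 [ 0.42046492 -0.06338168  0.20322305] 0.0026863669799267963 0.09974270689435016
tray [ 0.56734773 -0.16954394  0.014     ] [ 0.40161417 -0.19378229  0.014     ]
x [-0.13222647  0.99121953  0.        ] y [-0.99121953 -0.13222647  0.        ] yaw 97.59827069940626
O [ 0.46712006 -0.05040846  0.        ]
k -0.0055 -0.1407 0.227
r -0.0057 -0.0518 0.204
l -0.0067 0.048 0.203
c -0.1313 -0.0836 0.014
d -0.1335 0.0839 0.014
```

```bash
cat >> h.py <<'E'
O=np.array([.4671,-.0504,0]);X=np.array([-.1322,.9912,0]);Y=np.array([-.9912,-.1322,0]);Z=np.array([0,0,1.])
def rk(x,y,z): return O+x*X+y*Y+z*Z
def go(p,M=None,P=None,Q=None):
    o=bot.get_obs();P=np.array(o['eef_pos']) if P is None else P;Q=R.from_quat(o['tool_rot']) if Q is None else Q
    M=Q if M is None else R.from_matrix(M)
    return np.r_[Q.inv().apply(p-P)/.5,(Q.inv()*M).as_rotvec()/np.pi].round(3).tolist()
def frame(y,z): return np.stack([np.cross(y,z),y,z],1)
E
python3 - <<'E'
from h import *
M=frame(-X,-Z);k=np.array([.607,-.0375,0])
print(go(np.array([.40,-.25,.36]),M));print(go(k+.062*X+.36*Z,M));print(go(k+.062*X+.207*Z,M))
E
```

```text
[0.61, -0.28, -0.208, -0.0, 0.0, 0.056]
[1.155, -0.68, -0.208, -0.0, 0.0, 0.056]
[1.155, -0.68, 0.098, -0.0, 0.0, 0.056]
```

```bash
python3 -m pendant '[0,0,-0.08,0,0,0,0, 0.08,-0.04,-0.15,0,0,0,0, 0.15,-0.07,-0.2,0,0,0.03,0, 0.2,-0.1,-0.21,0,0,0.056,0, 0.27,-0.13,-0.21,0,0,0.056,0, 0.34,-0.17,-0.21,0,0,0.056,0, 0.41,-0.2,-0.21,0,0,0.056,0, 0.48,-0.23,-0.21,0,0,0.056,0, 0.55,-0.26,-0.21,0,0,0.056,0, 0.61,-0.28,-0.21,0,0,0.056,0]'
python3 - <<'E'
from h import *
M=frame(-X,-Z);k=np.array([.607,-.0375,0])
print(go(k+.062*X+.36*Z,M));print(go(k+.062*X+.207*Z,M))
E
```

```text
clock: 1.13
eef_pos: [0.4015, -0.2477, 0.3615]
tool_rot: [0.998, 0.068, 0.0, -0.0]
ft_force: [1.0, -1.0, 0.2]
grip_width: 0.0001
grasp_force: 0.0
[0.464, -0.485, 0.003, -0.0, -0.0, 0.001]
[0.464, -0.485, 0.309, -0.0, -0.0, 0.001]
```

```bash
python3 -m pendant '[0.05,-0.05,0,0,0,0,0, 0.1,-0.11,0,0,0,0,0, 0.16,-0.16,0,0,0,0,0, 0.21,-0.22,0,0,0,0,0, 0.27,-0.28,0,0,0,0,0, 0.32,-0.33,0,0,0,0,0, 0.37,-0.39,0,0,0,0,0, 0.42,-0.44,0,0,0,0,0, 0.464,-0.485,0,0,0,0,0, 0.464,-0.485,0.02,0,0,0,0]'
python3 - <<'E'
from h import *
M=frame(-X,-Z);k=np.array([.607,-.0375,0])
print(go(k+.062*X+.207*Z,M));print(go(k+.03*X+.207*Z,M))
E
```

```text
clock: 1.97
eef_pos: [0.6011, 0.0266, 0.3509]
tool_rot: [0.998, 0.07, 0.001, -0.001]
ft_force: [-1.7, -1.0, -0.3]
grip_width: 0.0
grasp_force: 0.0
[-0.006, 0.005, 0.288, -0.001, -0.001, 0.002]
[-0.007, 0.069, 0.288, -0.001, -0.001, 0.002]
```

```bash
python3 -m pendant '[-0.006,0.005,0.08,0,0,0,0, -0.006,0.005,0.16,0,0,0,0, -0.006,0.005,0.23,0,0,0,0, -0.006,0.005,0.288,0,0,0,0, -0.006,0.005,0.288,0,0,0,0, -0.006,0.04,0.288,0,0,0,0, -0.006,0.06,0.288,0,0,0,0, -0.006,0.08,0.288,0,0,0,0, -0.006,0.1,0.288,0,0,0,0, -0.006,0.12,0.288,0,0,0,0]'
python3 - <<'E'
from h import *
for n in('top','side'):
    c=cam(n);save(c,n+'1.png')
    b=c['pixels']
a=cv2.imread('pics/top1.png')[130:280,130:280];b=cv2.imread('pics/side1.png')[80:230,205:355]
cv2.imwrite('pics/z2.png',np.hstack([cv2.resize(a,None,fx=2.6,fy=2.6),cv2.resize(b,None,fx=2.6,fy=2.6)]))
E
```

```text
clock: 2.8
eef_pos: [0.6037, -0.0394, 0.2089]
tool_rot: [0.998, 0.067, 0.001, 0.0]
ft_force: [0.1, 0.3, 0.8]
grip_width: -0.0002
grasp_force: 0.0
```

View pics/z2.png

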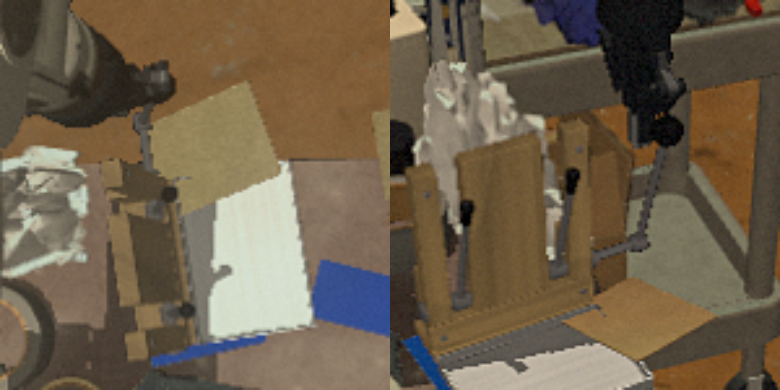

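The knob sits ahead of the fingers and the pegs have swung part way, with the tips now in front of the upright. I'll keep pushing.

```bash
python3 -m pendant '[0,0.02,0,0,0,0,0, 0,0.04,0,0,0,0,0, 0,0.06,0.01,0,0,0,0, 0,0.08,0.02,0,0,0,0, 0,0.1,0.02,0,0,0,0, 0,0.12,0.02,0,0,0,0, 0,0.13,0.02,0,0,0,0, 0,0.14,0.02,0,0,0,0, 0,0.15,0.02,0,0,0,0, 0,0.155,0.02,0,0,0,0]'
python3 - <<'E'
from h import *
p=np.array(bot.get_obs()['eef_pos'])-O;print(p@X,p@Y)
E
```

```text
clock: 3.73
eef_pos: [0.6122, -0.1105, 0.197]
tool_rot: [0.998, 0.068, -0.001, -0.006]
ft_force: [-2.7, 18.3, 2.9]
grip_width: -0.0001
grasp_force: 9.3
-0.07875640280280798 -0.13585822685607873
```

```bash
python3 -m pendant '[0,0,0,0,0,0,0, 0,0,0,0,0,0,0, 0,-0.03,0,0,0,0,0, 0,-0.08,0,0,0,0,0, 0,-0.1,-0.06,0,0,0,0, 0,-0.1,-0.14,0,0,0,0, 0,-0.1,-0.22,0,0,0,1, 0,-0.1,-0.3,0,0,0,1, 0,-0.1,-0.34,0,0,0,1, 0,-0.1,-0.34,0,0,0,1]'
python3 - <<'E'
from h import *
t=cam('top');s=cam('side');save(t,'t2.png');save(s,'s2.png')
for n,c in(('t',t),('s',s)):
    for y in(-.05,.05): print(n,proj(c,rk(-.15*np.sin(.7),y,.06+.15*np.cos(.7))))
a=cv2.imread('pics/t2.png')[150:270,150:270];b=cv2.imread('pics/s2.png')[120:240,200:320]
cv2.imwrite('pics/z3.png',np.hstack([cv2.resize(a,None,fx=3.2,fy=3.2),cv2.resize(b,None,fx=3.2,fy=3.2)]))
M=frame(-Y,-Z)
for q in((.507,-.301,.28),(.507,-.301,.06)): print(go(np.array(q),M))
print(go(np.array(q),frame(Y,-Z)),bot.get_obs()['joint_pos'])
E
```

```text
clock: 4.57
eef_pos: [0.6082, -0.0657, 0.3745]
tool_rot: [0.998, 0.067, 0.006, 0.002]
ft_force: [-0.7, -0.1, 0.6]
grip_width: 0.0482
grasp_force: 0.0
t [220.76434604 201.92573407]
t [226.99721325 245.90424063]
s [284.05486364 167.01316548]
s [242.4279978  179.96244518]
[-0.262, 0.439, 0.177, 0.001, -0.0, -0.5]
[-0.263, 0.439, 0.617, 0.001, -0.0, -0.5]
[-0.263, 0.439, 0.617, -0.0, -0.001, 0.5] [-1.07363064e-01  4.70830701e-01  6.25430330e-01  1.72193294e+00
 -7.50858895e-04  2.90010368e+00]
```

View pics/z3.png

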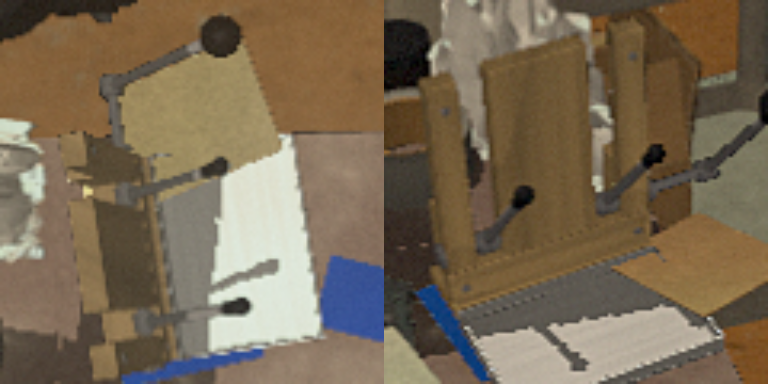

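```bash
python3 -m pendant '[-0.03,0.05,0,0,0,-0.039,1, -0.06,0.1,0.01,0,0,-0.078,1, -0.09,0.15,0.02,0,0,-0.117,1, -0.12,0.2,0.04,0,0,-0.156,1, -0.15,0.25,0.06,0,0,-0.195,1, -0.18,0.3,0.09,0,0,-0.234,1, -0.21,0.35,0.12,0,0,-0.273,1, -0.23,0.39,0.15,0,0,-0.312,1, -0.25,0.42,0.17,0,0,-0.351,1, -0.262,0.439,0.177,0,0,-0.39,1]'
python3 - <<'E'
from h import *
t=cam('top');s=cam('side')
M=frame(-Y,-Z)
for q in((.507,-.301,.14),(.507,-.301,.061)): print(go(np.array(q),M))
E
```

```text
clock: 5.5
eef_pos: [0.5031, -0.3017, 0.2742]
tool_rot: [0.777, 0.63, -0.002, -0.003]
ft_force: [0.7, -0.2, -0.7]
grip_width: 0.0854
grasp_force: 0.0
[0.002, 0.008, 0.271, -0.002, -0.001, -0.111]
[0.002, 0.009, 0.429, -0.002, -0.001, -0.111]
```

```bash
python3 -m pendant '[0,0.008,0.03,0,0,-0.039,1, 0,0.008,0.08,0,0,-0.078,1, 0,0.008,0.15,0,0,-0.11,1, 0,0.008,0.21,0,0,-0.11,1, 0,0.008,0.25,0,0,-0.11,1, 0,0.008,0.25,0,0,-0.11,1, 0,0.008,0.25,0,0,-0.11,1, 0,0.008,0.25,0,0,-0.11,1, 0,0.008,0.25,0,0,-0.11,1, 0,0.008,0.25,0,0,-0.11,1]'
python3 - <<'E'
from h import *
M=frame(-Y,-Z)
for q in((.507,-.301,.061),): print(go(np.array(q),M))
E
```

```text
clock: 6.43
eef_pos: [0.5111, -0.302, 0.156]
tool_rot: [0.658, 0.753, 0.0, 0.002]
ft_force: [-0.2, -0.3, 0.5]
grip_width: 0.0852
grasp_force: 0.0
[0.004, -0.008, 0.19, 0.001, 0.001, 0.0]
```

```bash
python3 -m pendant '[0.002,-0.008,0.03,0,0,0,1, 0.004,-0.008,0.07,0,0,0,1, 0.004,-0.008,0.12,0,0,0,1, 0.004,-0.008,0.16,0,0,0,1, 0.004,-0.008,0.19,0,0,0,1, 0.004,-0.008,0.19,0,0,0,1, 0.004,-0.008,0.19,0,0,0,0, 0.004,-0.008,0.19,0,0,0,0, 0.004,-0.008,0.19,0,0,0,0, 0.004,-0.008,0.19,0,0,0,0]'
python3 - <<'E'
from h import *
o=bot.get_obs();print(o['grip_width'],o['grasp_force'])
E
```

```text
clock: 7.27
eef_pos: [0.5072, -0.3011, 0.0614]
tool_rot: [0.658, 0.753, 0.0, 0.002]
ft_force: [-0.3, 0.9, 6.3]
grip_width: 0.0597
grasp_force: 64.8
0.05973890524264035 64.81961954708376
```

```bash
cat >> h.py <<'E'
a=.7
u=-np.sin(a)*X+np.cos(a)*Z
def tip(y): return rk(0,y,.06)+.15*u
MP=frame(-Y,-u)
E
python3 - <<'E'
from h import *
print(go(np.array([.507,-.301,.25])));print(go(tip(-.05)+(.1-.0136)*u,MP))
E
```

```text
[-0.001, 0.001, -0.377, 0.0, 0.0, 0.0]
[0.202, 0.088, -0.359, 0.001, 0.224, 0.001]
```

```bash
python3 -m pendant '[0,0,-0.07,0,0,0,0, 0,0,-0.15,0,0,0,0, 0,0,-0.23,0,0,0,0, 0,0,-0.3,0,0.03,0,0, 0.02,0.02,-0.359,0,0.065,0,0, 0.05,0.04,-0.359,0,0.1,0,0, 0.08,0.05,-0.359,0,0.14,0,0, 0.1,0.07,-0.359,0,0.18,0,0, 0.12,0.088,-0.359,0,0.224,0,0, 0.15,0.088,-0.359,0,0.224,0,0]'
python3 - <<'E'
from h import *
print(go(tip(-.05)+(.1-.0136)*u,MP),go(tip(-.05)+(-.011)*u,MP),bot.get_obs()['joint_pos'].round(2))
E
```

```text
clock: 8.1
eef_pos: [0.5397, -0.2224, 0.2279]
tool_rot: [0.619, 0.703, 0.227, -0.268]
ft_force: [-1.4, -0.6, -4.8]
grip_width: 0.0597
grasp_force: 65.0
[0.059, 0.001, 0.017, -0.002, -0.006, -0.003] [0.055, 0.003, 0.212, -0.002, -0.006, -0.003] [-0.62  0.82  0.66  1.96  0.49  0.68]
```

```bash
python3 -m pendant '[0.02,0,0.01,0,0,0,0, 0.04,0,0.015,0,-0.006,0,0, 0.059,0.001,0.017,0,-0.006,0,0, 0.059,0.001,0.017,0,-0.006,0,0, 0.059,0.001,0.017,0,-0.006,0,0, 0.059,0.001,0.017,0,-0.006,0,0, 0.059,0.001,0.017,0,-0.006,0,0, 0.059,0.001,0.017,0,-0.006,0,0, 0.059,0.001,0.017,0,-0.006,0,0, 0.059,0.001,0.017,0,-0.006,0,0]'
python3 - <<'E'
from h import *
print(go(tip(-.05)+(-.011)*u,MP),bot.get_obs()['joint_pos'].round(2))
t=cam('top');s=cam('side');save(t,'t3.png');save(s,'s3.png')
a=cv2.imread('pics/t3.png')[140:290,150:300];b=cv2.imread('pics/s3.png')[100:250,200:350]
cv2.imwrite('pics/z4.png',np.hstack([cv2.resize(a,None,fx=2.6,fy=2.6),cv2.resize(b,None,fx=2.6,fy=2.6)]))
E
```

```text
clock: 8.93
eef_pos: [0.5359, -0.1924, 0.2507]
tool_rot: [0.62, 0.709, 0.221, -0.253]
ft_force: [-0.1, -0.4, -0.6]
grip_width: 0.0596
grasp_force: 65.1
[-0.013, 0.001, 0.207, -0.0, 0.005, 0.0] [-0.58  0.73  0.58  1.91  0.5   0.73]
```

View pics/z4.png

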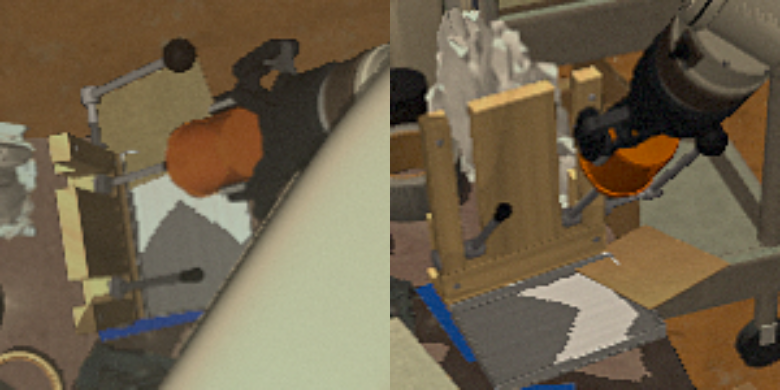

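The held cup is lined up with the far peg, whose tip is at the mouth (around (165,170) in the left crop). I'll slide it on.

```bash
python3 -m pendant '[-0.013,0,0,0,0.005,0,0, -0.013,0.001,0.03,0,0.005,0,0, -0.013,0.001,0.06,0,0.005,0,0, -0.013,0.001,0.1,0,0.005,0,0, -0.013,0.001,0.14,0,0.005,0,0, -0.013,0.001,0.17,0,0.005,0,0, -0.013,0.001,0.19,0,0.005,0,0, -0.013,0.001,0.2,0,0.005,0,0, -0.013,0.001,0.2,0,0.005,0,0, -0.013,0.001,0.2,0,0.005,0,0]'
python3 - <<'E'
from h import *
print(go(tip(-.05)+(-.0136)*u,MP))
E
```

```text
clock: 9.87
eef_pos: [0.5288, -0.1347, 0.1693]
tool_rot: [0.618, 0.707, 0.226, -0.258]
ft_force: [-0.4, 0.2, 0.1]
grip_width: 0.0599
grasp_force: 65.0
[-0.001, -0.0, 0.013, -0.0, -0.0, 0.0]
```

```bash
python3 -m pendant '[0,0,0.005,0,0,0,0, 0,0,0.011,0,0,0,0, 0,0,0.011,0,0,0,0, 0,0,0.011,0,0,0,0.85, 0,0,0.011,0,0,0,0.85, 0,0,0.011,0,0,0,0.85, 0,0,0.011,0,0,0,0.85, 0,0,0.011,0,0,0,0.85, 0,0,0.011,0,0,0,0.85, 0,0,0.011,0,0,0,0.85]'
python3 - <<'E'
from h import *
t=cam('top');s=cam('side');save(t,'t4.png');save(s,'s4.png')
a=cv2.imread('pics/t4.png')[140:290,150:300];b=cv2.imread('pics/s4.png')[100:250,200:350]
cv2.imwrite('pics/z5.png',np.hstack([cv2.resize(a,None,fx=2.6,fy=2.6),cv2.resize(b,None,fx=2.6,fy=2.6)]))
E
```

```text
clock: 10.7
eef_pos: [0.5283, -0.1308, 0.1652]
tool_rot: [0.618, 0.707, 0.226, -0.258]
ft_force: [0.4, 0.3, 1.1]
grip_width: 0.0724
grasp_force: 0.0
```

View pics/z5.png

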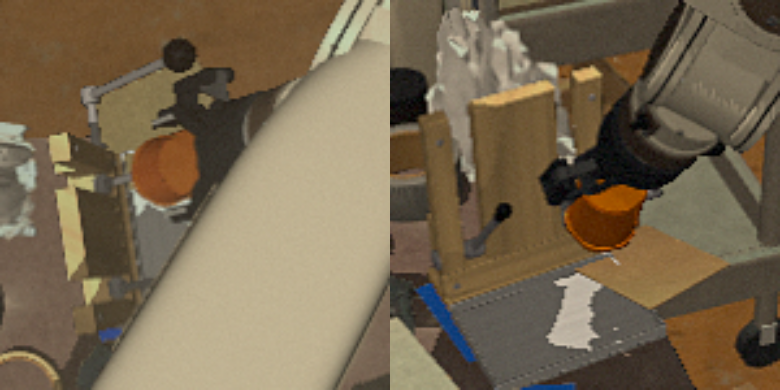

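The cup hangs on the far peg, clear of the fingers on both sides. I'll back off along the tool axis.

```bash
python3 -m pendant '[0,0,-0.02,0,0,0,0.85, 0,0,-0.05,0,0,0,0.85, 0,0,-0.09,0,0,0,0.85, 0,0,-0.14,0,0,0,0.85, 0,0,-0.2,0,0,0,0.85, 0,0,-0.25,0,0,0,1, 0,0,-0.28,0,0,0,1, 0,0,-0.28,0,0,0,1, 0,0,-0.28,0,0,0,1, 0,0,-0.28,0,0,0,1]'
python3 - <<'E'
from h import *
t=cam('top');s=cam('side');save(t,'t5.png');save(s,'s5.png')
a=cv2.imread('pics/t5.png')[140:290,150:300];b=cv2.imread('pics/s5.png')[100:250,200:350]
cv2.imwrite('pics/z6.png',np.hstack([cv2.resize(a,None,fx=2.6,fy=2.6),cv2.resize(b,None,fx=2.6,fy=2.6)]))
M=frame(-Y,-Z)
print(go(np.array([.455,-.441,.2]),M),go(np.array([.455,-.441,.061]),M))
E
```

```text
clock: 11.63
eef_pos: [0.5401, -0.2197, 0.2711]
tool_rot: [0.618, 0.707, 0.226, -0.259]
ft_force: [0.5, -0.1, -0.2]
grip_width: 0.0853
grasp_force: 0.0
[-0.41, -0.228, -0.16, -0.001, -0.224, 0.0] [-0.59, -0.227, 0.052, -0.001, -0.224, 0.0]
```

View pics/z6.png

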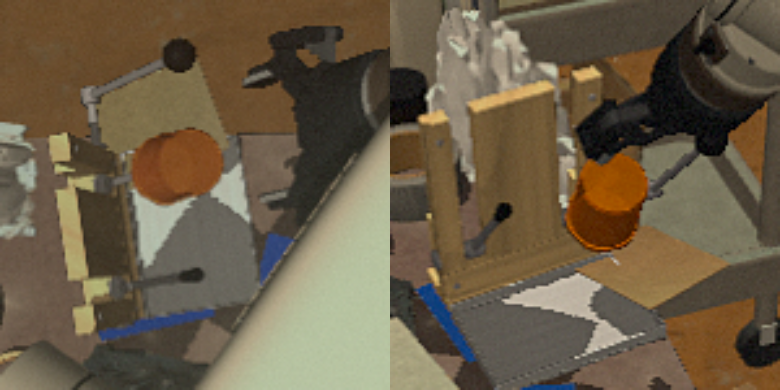

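The cup hangs freely with the gripper clear. Now for cup B.

```bash
python3 -m pendant '[-0.05,-0.03,-0.03,0,-0.03,0,1, -0.1,-0.06,-0.06,0,-0.06,0,1, -0.15,-0.09,-0.09,0,-0.09,0,1, -0.2,-0.12,-0.12,0,-0.12,0,1, -0.25,-0.15,-0.14,0,-0.15,0,1, -0.3,-0.18,-0.16,0,-0.18,0,1, -0.35,-0.21,-0.17,0,-0.21,0,1, -0.39,-0.228,-0.19,0,-0.224,0,1, -0.39,-0.228,-0.19,0,-0.224,0,1, -0.39,-0.228,-0.19,0,-0.224,0,1]'
python3 - <<'E'
from h import *
s=cam('side');t=cam('top')
M=frame(-Y,-Z)
print(go(np.array([.455,-.441,.14]),M),go(np.array([.455,-.441,.061]),M))
for n,c,z in(('s',s,.04),('t',t,.078)):
    hsv=cv2.cvtColor(c['pixels'],cv2.COLOR_RGB2HSV);m=cv2.inRange(hsv,(5,140,90),(18,255,255))
    k,l,st,ce=cv2.connectedComponentsWithStats(m)
    for i in range(1,k):
        if 200<st[i,4]<3000: print(n,st[i],ce[i].round(1),onz(c,*ce[i],z).round(3))
E
```

```text
clock: 12.57
eef_pos: [0.4545, -0.4427, 0.2184]
tool_rot: [0.658, 0.753, -0.0, -0.0]
ft_force: [0.3, 0.6, -0.2]
grip_width: 0.0851
grasp_force: 0.0
[0.004, -0.001, 0.158, 0.0, 0.001, 0.001] [0.005, -0.001, 0.316, 0.0, 0.001, 0.001]
s [   0    0   46  120 2021] [20.3 53.3] [-0.197  1.178  0.04 ]
s [487   0  26  37 206] [496.1  13.5] [1.89  0.832 0.04 ]
s [  99   50   54   80 1513] [118.8  96.6] [0.19  0.597 0.04 ]
s [348  56  24  27 298] [360.7  67.6] [1.029 0.497 0.04 ]
s [327 110  20  60 622] [338.8 139. ] [0.774 0.104 0.04 ]
s [528 165  32  44 474] [545.4 188.2] [ 1.203 -0.281  0.04 ]
s [ 284  296   32   50 1135] [299.5 317.5] [ 0.458 -0.441  0.04 ]
t [102   0  25  17 222] [114.1   5.8] [1.075 0.167 0.078]
t [201 189  35  30 777] [217.6 203.2] [ 0.534 -0.118  0.078]
t [337 221  15  25 250] [344.1 232.5] [ 0.457 -0.428  0.078]
t [   0  319   19   85 1206] [  8.1 361.7] [0.125 0.453 0.078]
t [  0 399  19  20 226] [  6.7 406.8] [-0.001  0.467  0.078]
```

```bash
python3 -m pendant '[0.004,-0.001,0.06,0,0,0,1, 0.005,-0.001,0.12,0,0,0,1, 0.005,-0.001,0.18,0,0,0,1, 0.005,-0.001,0.23,0,0,0,1, 0.005,-0.001,0.28,0,0,0,1, 0.005,-0.001,0.316,0,0,0,1, 0.005,-0.001,0.316,0,0,0,1, 0.005,-0.001,0.316,0,0,0,0, 0.005,-0.001,0.316,0,0,0,0, 0.005,-0.001,0.316,0,0,0,0]'
python3 - <<'E'
from h import *
print(go(np.array([.455,-.441,.25])));print(go(tip(.05)+(.15-.0136)*u,MP))
E
```

```text
clock: 13.5
eef_pos: [0.4564, -0.443, 0.0637]
tool_rot: [0.658, 0.753, -0.001, 0.003]
ft_force: [-0.1, -0.7, 0.2]
grip_width: 0.06
grasp_force: 64.4
[0.002, -0.001, -0.373, 0.0, 0.0, 0.0]
[0.404, 0.027, -0.433, 0.001, 0.225, 0.001]
```

```bash
python3 -m pendant '[0,0,-0.06,0,0,0,0, 0,0,-0.14,0,0,0,0, 0,0,-0.22,0,0,0,0, 0,0,-0.3,0,0.02,0,0, 0.03,0.01,-0.37,0,0.06,0,0, 0.08,0.02,-0.42,0,0.095,0,0, 0.14,0.027,-0.43,0,0.13,0,0, 0.2,0.027,-0.43,0,0.165,0,0, 0.26,0.027,-0.43,0,0.2,0,0, 0.32,0.027,-0.43,0,0.225,0,0]'
python3 - <<'E'
from h import *
print(go(tip(.05)+(.12-.011)*u,MP),bot.get_obs()['joint_pos'].round(2))
E
```

```text
clock: 14.33
eef_pos: [0.447, -0.2812, 0.2766]
tool_rot: [0.618, 0.706, 0.228, -0.259]
ft_force: [-0.1, -0.5, -1.4]
grip_width: 0.0604
grasp_force: 64.9
[0.066, 0.001, 0.105, 0.001, -0.002, 0.0] [-0.77  0.72  0.6   2.04  0.41  0.54]
```

```bash
python3 -m pendant '[0.03,0,0.01,0,0,0,0, 0.066,0.001,0.03,0,0,0,0, 0.066,0.001,0.07,0,0,0,0, 0.066,0.001,0.105,0,0,0,0, 0.066,0.001,0.105,0,0,0,0, 0.066,0.001,0.105,0,0,0,0, 0.066,0.001,0.105,0,0,0,0, 0.066,0.001,0.105,0,0,0,0, 0.066,0.001,0.105,0,0,0,0, 0.066,0.001,0.105,0,0,0,0]'
python3 - <<'E'
from h import *
print(go(tip(.05)+(-.0113)*u,MP),bot.get_obs()['joint_pos'].round(2))
t=cam('top');s=cam('side');save(t,'t6.png');save(s,'s6.png')
a=cv2.imread('pics/t6.png')[140:290,150:300];b=cv2.imread('pics/s6.png')[100:250,200:350]
cv2.imwrite('pics/z7.png',np.hstack([cv2.resize(a,None,fx=2.6,fy=2.6),cv2.resize(b,None,fx=2.6,fy=2.6)]))
E
```

```text
clock: 15.17
eef_pos: [0.4394, -0.2231, 0.2572]
tool_rot: [0.618, 0.707, 0.227, -0.259]
ft_force: [-0.8, -0.1, -0.6]
grip_width: 0.0598
grasp_force: 64.9
[0.001, 0.0, 0.24, 0.0, -0.001, 0.0] [-0.71  0.62  0.37  1.89  0.44  0.59]
```

View pics/z7.png

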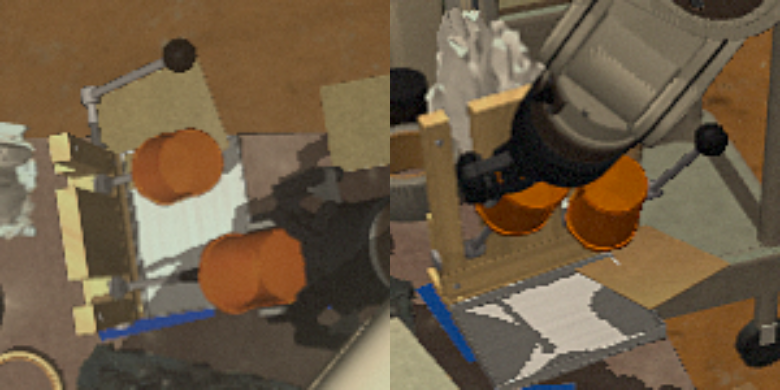

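Cup B is in front of the near peg and on its axis, and cup A hangs clear of it. I'll slide it on and release.

```bash
python3 -m pendant '[0,0,0.03,0,0,0,0, 0,0,0.07,0,0,0,0, 0,0,0.11,0,0,0,0, 0,0,0.15,0,0,0,0, 0,0,0.19,0,0,0,0, 0,0,0.215,0,0,0,0, 0,0,0.23,0,0,0,0, 0,0,0.238,0,0,0,0, 0,0,0.238,0,0,0,0, 0,0,0.238,0,0,0,0]'
python3 - <<'E'
from h import *
print(go(tip(.05)+(-.0113)*u,MP))
E
```

```text
clock: 16.1
eef_pos: [0.4293, -0.1465, 0.1666]
tool_rot: [0.618, 0.707, 0.227, -0.259]
ft_force: [-0.8, -0.4, -1.5]
grip_width: 0.0601
grasp_force: 65.0
[0.001, 0.0, 0.002, 0.0, -0.001, 0.0]
```

```bash
python3 -m pendant '[0,0,0,0,0,0,0.8, 0,0,0,0,0,0,0.8, 0,0,0,0,0,0,0.8, 0,0,0,0,0,0,0.8, 0,0,0,0,0,0,0.8, 0,0,0,0,0,0,0.8, 0,0,0,0,0,0,0.8, 0,0,-0.02,0,0,0,0.8, 0,0,-0.04,0,0,0,0.8, 0,0,-0.06,0,0,0,0.8]'
```

```text
clock: 16.93
eef_pos: [0.4314, -0.1652, 0.1893]
tool_rot: [0.618, 0.707, 0.227, -0.26]
ft_force: [0.6, 0.1, 0.3]
grip_width: 0.0685
grasp_force: 0.0
```

```bash
python3 -m pendant '[0,0,-0.03,0,0,0,0.8, 0,0,-0.07,0,0,0,0.8, 0,0,-0.11,0,0,0,0.8, 0,0,-0.16,0,0,0,0.8, 0,0,-0.21,0,0,0,0.8, 0,0,-0.25,0,0,0,0.8, 0,0,-0.28,0,0,0,0.8, 0,0,-0.28,0,0,0,0.8, 0,0,-0.28,0,0,0,0.8, 0,0,-0.28,0,0,0,0.8]'
python3 - <<'E'
from h import *
t=cam('top');s=cam('side');save(t,'t7.png');save(s,'s7.png')
a=cv2.imread('pics/t7.png')[140:290,150:300];b=cv2.imread('pics/s7.png')[100:250,200:350]
cv2.imwrite('pics/z8.png',np.hstack([cv2.resize(a,None,fx=2.6,fy=2.6),cv2.resize(b,None,fx=2.6,fy=2.6)]))
E
```

```text
clock: 17.77
eef_pos: [0.4434, -0.2545, 0.2949]
tool_rot: [0.618, 0.707, 0.227, -0.26]
ft_force: [0.5, -0.7, -0.5]
grip_width: 0.0682
grasp_force: 0.0
```

View pics/z8.png

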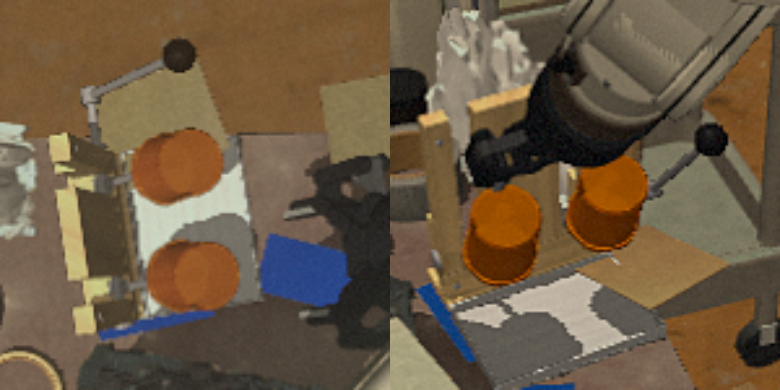

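Both cups hang alike, on the pegs at left-crop (180,165) and (195,275), and the gripper is clear.

```bash
python3 -c "
from workcell import bot
print(bot.job_done())"
```

```text
the job is handed in; nothing more can be done
None
```

I swung the pegs out to their stop, hung one orange cup mouth-down on each, backed the gripper clear and handed the job in at about 18 s; the hand-in returned no verdict, and I judged the final hang by eye from the last pictures.

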